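# Refit the dial knob on the cheese slicer's gauge block

## Task

Refit the dial knob on the cheese slicer's gauge block: swing the red clamp lever right open, clear of the shaft, then take the black knob, turn it so that its orange pointer matches the orange mark and the flat of the D-shaft, and push it onto the shaft. Keep pressing the knob fully down against the spring collar and finish like that, still pressing, without letting go, so that its set screw could be tightened. Leave the lever open and the other things on the counter where they are.

Things in the scene. Friction and masses are not known exactly. Their poses are not given: they have to be found in the camera images.
- clamp_lever (a joint): The red clamp lever, flat bar 16 mm wide and 8 mm thick, lying 25 to 33 mm above the top face of the gauge block, turning about a vertical axis. 0 rad: it lies over the shaft; grows as it swings clockwise seen from above; stop at 1.7 rad (right open). Light friction (about 0.6 N at the post); it stays where it is left.
- clamp_pivot (a point): Point on the vertical hinge axis of the clamp lever, half-way through the bar's thickness, 70 mm from the shaft's axis. The steel pillar under it is 22 mm across.
- clamp_post (a point): Middle of the round upright finger post of the clamp lever (14 mm diameter, 32 mm tall, its foot on the bar, its top 16 mm above this point), 115 mm from the hinge axis. The point turns with the lever.
- shaft_tip (a point): Centre of the top of the upright, fixed steel D-shaft: 16 mm diameter, 22 mm tall above the gauge block's top face (this point is 72 mm above the counter), top 4 mm tapered, a flat 4 mm from its axis on its +x side. z is up; +x points from the axis through the flat to the broad orange mark on the white scale disc (100 mm across) round the shaft.
- knob_center (a point): Centre (29 mm above the underside) of the loose black dial knob, 0.10 to 0.22 kg, upright on the counter. Round skirt 56 mm in diameter, 28 mm high; above it a grip bar 50 mm long (along x), 16 mm wide (along y), 30 mm tall. z is up; +x points along the bar to the orange pointer. On the uncompressed collar this point is 13 mm above the shaft tip, fully pressed 8 mm above it.
- knob_pointer (a point): Outer end of the orange pointer: top of the grip bar at its +x end, 25 mm from the knob's axis, 29 mm above its centre. The D-shaped bore in the underside (18 mm across, 23 mm deep) has its flat, 5 mm from the axis, on this side, so the knob's +x must match the shaft's +x within about 7 degrees to go on.
- spring_collar (a joint): The brass collar round the shaft, 44 mm in diameter, its top 6 mm above the block's face. 0: up; 0.005 m: fully pressed down by the knob. Its spring pushes up with 3 N at 0 and 9 N fully down, so it lifts the knob again if that is let go.
- housing: The gauge block: fixed grey box 200 x 160 x 50 mm; origin at the centre of its underside. Shaft and clamp lever stand on its top.
- jar: Bystander: closed amber jar, 56 mm diameter, 75 mm tall; origin at its underside.
- tub: Bystander: open white cup, 68 mm across the rim, 50 mm tall; origin at its underside.
- cheese_block: Bystander: blue-wrapped cheese block 100 x 140 x 80 mm; origin at its underside.
- cheese_piece: Bystander: yellow piece of cheese 70 x 80 x 50 mm on the green cutting board; origin at its underside.
- spatula: Bystander: blue spatula 280 mm long, lying flat.
- screwdriver: Bystander: red screwdriver 200 mm long, lying flat.
- weight: Bystander: brass scale weight 38 mm in diameter, 52 mm tall; origin at its underside.

How it is judged:
By the outcome, as a careful person would: the job done as asked, in the order asked, and still so for the second after the job is handed in, while the arm keeps its last pose, push and grip.
It also fails if it takes over 58 s, if anything falls off the work surface, if the arm or the gripper's body presses on something with over 40 N, if the wrist force passes 120 N, or if a joint passes its speed limit or range.

## Robot

A 6-joint arm with a two-finger parallel gripper is mounted at the origin on the work surface. World frame = base frame: x ahead of the robot, y to its left, z up, the work surface at z = 0. Lengths are in m, angles in degrees, forces in N, time in s.
With the tool pointing down it reaches from about 0.325 to 0.85 m from the base axis. Payload 15.5 kg.
Tool frame: the origin (TCP) lies midway between the tips of the shut fingers; the grasp point (between the pads) lies 19 mm behind it; z points along the fingers, y is the line along which they close (so a half turn about z gives the same grasp; the last joint's range is limited). The gripper opens to 91 mm and grips with 3 to 60 N. Pads are 32 mm wide; open, the fingers measure 118 mm over their backs; the gripper's body (76 mm by 178 mm) begins 60 mm behind the grasp point.
Start: joints at [-74.972, 28.281, 77.091, -0, 74.628, -5.472], TCP at [0.219, -0.585, 0.214] pointing down, gripper open.
Joint ranges: [-166.48, 166.48], [-47.26, 123.95], [12.59, 153.08], [-70.14, 250.14], [6.76, 159.57], [-176.63, 176.63]. Speed limits (degrees/s): [108.29, 108.29, 147.25, 172.46, 172.46, 172.46].

## Interface

Orientations are given as a 3x3 rotation matrix whose columns are the frame's x, y, z axes.
In Python, from bench import ctrl gives the robot as it stands. The module is installed in compiled form; this text tells all that it offers. Calls block until the motion is done:
- ctrl.goto(position, orientation): joint-space move of the TCP to a pose.
- ctrl.move_l(position, vel=0.15, ori=None, contact_N=None): straight line of the TCP; ori=None keeps the orientation; vel is the mean speed in m/s. With contact_N (N) it stops when the force on the tool has changed by that much, and returns True; else False.
- ctrl.movej(angles): joint-space move.
- ctrl.command_gripper(opening): opening from 0.0 (shut) to 1.0 (fully open); the grip force is fixed at half the most; returns when the fingers have stopped.
- ctrl.sleep(seconds).
- ctrl.ik(position, orientation): joint angles nearest the present ones, or None.
- ctrl.read_camera(name): name is "scene" or "top" or "wrist"; returns the picture (420x560x3 uint8, blue, green, red); there is no depth.
- ctrl.camera_params(name): a dict with "fx", "fy", "cx", "cy" (pixels), "pose" (4x4, takes a point from camera to world coordinates); the wrist camera has in their place "T_tool_cam" (4x4, takes a point from camera to tool coordinates, whose origin is the TCP and whose axes are the flange's). Camera axes: x right, y up, looking along -z (the intrinsics and any distortion apply to the point x, -y, -z); pixel columns grow to the right and rows downward; lengths in m; the calibration is good to about 2 mm. A picture is of the moment at which its call begins: read the wrist's pose just before it. camera_params takes no time and is no camera call.
A pose or a line that the arm cannot do raises ctrl.MotionError and nothing moves.
- ctrl.sign_off(): hands the job in; it is judged then, once.
Readings, each from a call of its own:
- ctrl.current_t(): time.
- ctrl.current_q(): joint angles.
- ctrl.current_dq(): joint speeds.
- ctrl.current_effort(): joint torques, N m.
- ctrl.current_tool_pos(): TCP position.
- ctrl.current_eef_rot(): TCP orientation.
- ctrl.current_contact_force(): force on the tool from outside, world axes, zero at the start.
- ctrl.current_wrist_torque(): the same for the moment, N m.
- ctrl.current_grip_width(): opening from 0.0 (shut) to 1.0 (fully open).
- ctrl.current_grasp_force(): force on a finger pad.
Only numpy, scipy, OpenCV 4.12 (cv2) and the standard library are available. Lean on these libraries where they do the work, as an engineer would, in place of code of your own. Each camera call takes 0.05 s, during which the arm holds its last target. There are 200 camera calls.

## Working session

There is one attempt and no reset: what is moved stays moved. The work goes in short steps, each a Python script; the robot and the scene stay as the last script left them, time stands still between calls to the robot, and variables do not carry over. Pictures are saved under pics/ and viewed, at most 10 in all, crops included, and the job is handed in when it is done.

```bash
mkdir -p pics; python3 - <<'E'
from bench import ctrl
import cv2,numpy as np
np.set_printoptions(precision=4,suppress=True)
for n in("scene","top","wrist"):
    cv2.imwrite(f"pics/{n}0.png",ctrl.read_camera(n)); print(n,ctrl.camera_params(n))
print(ctrl.current_t(),ctrl.current_eef_rot())
E
```

```text
scene {'fx': 436.9123489840961, 'fy': 436.9123489840961, 'cx': 275.66622005487966, 'cy': 203.20218505715474, 'pose': array([[ 0.7535, -0.4999,  0.4271,  1.0331],
       [ 0.6574,  0.5797, -0.4814, -0.6098],
       [-0.0069,  0.6435,  0.7654,  0.9573],
       [ 0.    ,  0.    ,  0.    ,  1.    ]])}
top {'fx': 515.8787486927201, 'fy': 515.8787486927201, 'cx': 277.08702382245326, 'cy': 203.4115448794405, 'pose': array([[ 0.016 ,  0.9842, -0.1762,  0.2692],
       [-0.9997,  0.0194,  0.0176, -0.0668],
       [ 0.0207,  0.1758,  0.9842,  1.6488],
       [ 0.    ,  0.    ,  0.    ,  1.    ]])}
wrist {'fx': 366.79731980292127, 'fy': 366.79731980292127, 'cx': 280.8667590778695, 'cy': 214.94272769431961, 'T_tool_cam': array([[-0.0009,  0.9641,  0.2655,  0.0744],
       [ 1.    ,  0.001 , -0.0002,  0.    ],
       [-0.0005,  0.2655, -0.9641, -0.1717],
       [ 0.    ,  0.    ,  0.    ,  1.    ]])}
0.15 [[ 0.9367  0.3502 -0.0002]
 [ 0.3502 -0.9367  0.0009]
 [ 0.0001 -0.0009 -1.    ]]
```

View pics/scene0.png

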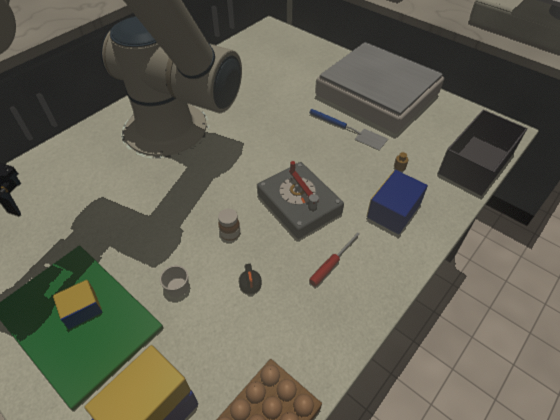

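View pics/top0.png

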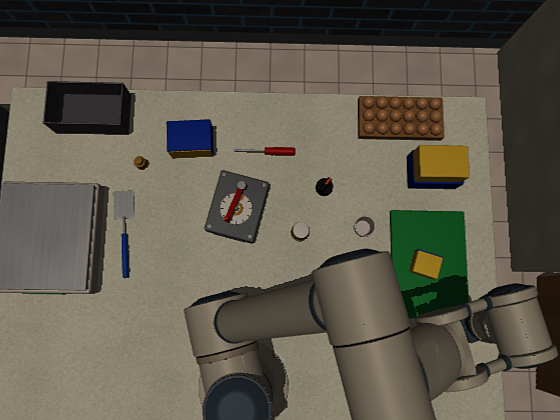

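The scene picture shows the housing at about (300,198), the red lever running from (293,168) to (313,203), and the knob at (250,280). In the top picture the housing is at (238,206), the lever's ends are near (242,186) and (230,220), and the knob is at (325,186). I'll move the wrist camera over both for closer views.

```bash
cat >h.py <<'E'
from bench import ctrl
import cv2,numpy as np
np.set_printoptions(precision=4,suppress=True)
def ray(P,T,uv):
    d=np.array([(uv[0]-P['cx'])/P['fx'],-(uv[1]-P['cy'])/P['fy'],-1.]); d=T[:3,:3]@d
    return T[:3,3],d/np.linalg.norm(d)
def plane(r,z): o,d=r; return o+d*(z-o[2])/d[2]
def tri(rs):
    A=np.zeros((3,3));b=np.zeros(3)
    for o,d in rs: M=np.eye(3)-np.outer(d,d);A+=M;b+=M@o
    p=np.linalg.solve(A,b); return p,max(np.linalg.norm((np.eye(3)-np.outer(d,d))@(p-o)) for o,d in rs)
def wshot(name):
    T=np.eye(4);T[:3,3]=ctrl.current_tool_pos();T[:3,:3]=ctrl.current_eef_rot()
    im=ctrl.read_camera("wrist");P=ctrl.camera_params("wrist");T=T@P['T_tool_cam']
    cv2.imwrite(f"pics/{name}.png",im);np.save(f"pics/{name}.npy",T);return im,P,T
def down(a): # tool x axis at angle a (deg) in world
    a=np.radians(a);c,s=np.cos(a),np.sin(a)
    return np.array([[c,s,0],[s,-c,0],[0,0,-1.]])
E
python3 - <<'E'
from h import *
P=ctrl.camera_params("top");T=P['pose']
k=plane(ray(P,T,(325,187)),.03);s=plane(ray(P,T,(237,208)),.06)
print(k,s)
m=(k+s)/2
# camera offset is along tool x (74mm) and looks tilted; choose tool x = toward -x or +x
for a in (0,180,90,-90):
    print(a,ctrl.ik([m[0]-.05,m[1],.35],down(a)))
Q=[]
for i,(c,h) in enumerate([((k[0]-.13,k[1]),.2),((s[0]-.13,s[1]),.24),((s[0]-.13,s[1]+.1),.24),((k[0]-.13,k[1]+.1),.2)]):print(ctrl.ik([*c,h],down(0)))
E
```

```text
[ 0.6155 -0.2488  0.03  ] [0.5366 0.0296 0.06  ]
0 [-18.1394  14.9291  76.9729  -0.      88.098   71.8606]
180 [ -18.1394   14.9291   76.9729   -0.       88.098  -108.1394]
90 [-18.1394  14.9291  76.9729  -0.      88.098  -18.1394]
-90 [-18.1394  14.9291  76.9729  -0.      88.098  161.8606]
[-33.4067  22.7565  89.4213  -0.      67.8222  56.5933]
[ -4.2447   8.8026 103.2699  -0.      67.9275  85.7553]
[  9.6507  10.454  101.092   -0.      68.454   99.6507]
[-23.7821  19.8128  94.4435  -0.      65.7437  66.2179]
```

```bash
python3 - <<'E'
from h import *
k=[.6155,-.2488];s=[.5366,.0296]
ims=[]
for n,c,h in [("k1",(k[0]-.06,k[1]-.04),.18),("k2",(k[0]+.02,k[1]+.06),.18),("s1",(s[0]-.04,s[1]-.06),.24),("s2",(s[0]+.04,s[1]+.05),.24)]:
    ctrl.goto([*c,h],down(0));ctrl.sleep(.15);ims.append(wshot(n)[0])
print(ctrl.current_t())
cv2.imwrite("pics/kk.png",cv2.resize(np.vstack([np.hstack(ims[:2]),np.hstack(ims[2:])]),(800,600)))
E
```

```text
4.6583
```

View pics/kk.png

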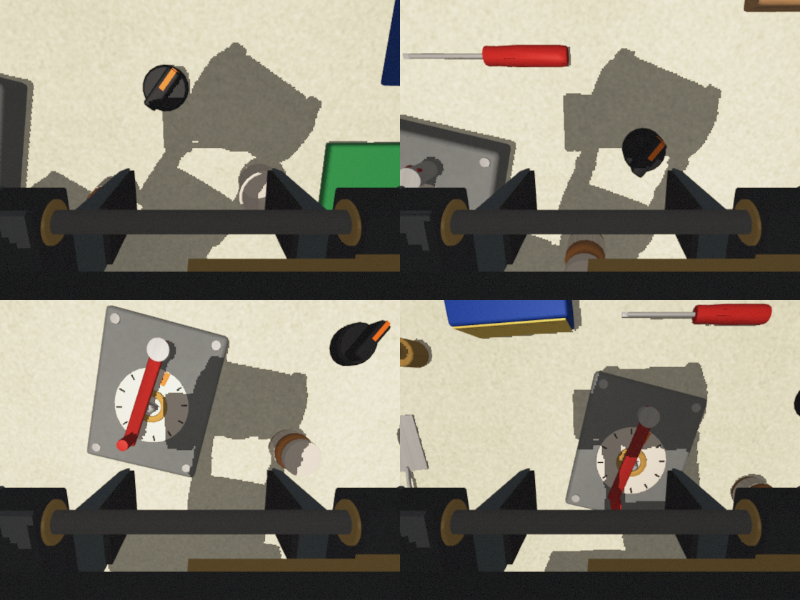

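The montage is a 2×2 of wrist views, with its lower left from s1. In s1 the knob's orange pointer points up and right. The lever's silver hinge cap is at about (220,69) in full pixels and the red post at about (172,203). The lever lies over the shaft at about (212,152). Clockwise swings the post to the left (+y), so I'll measure the hinge and post next.

```bash
python3 - <<'E'
from h import *
P=ctrl.camera_params("wrist");S=ctrl.camera_params("scene")
L=lambda n:(cv2.imread(f"pics/{n}.png"),np.load(f"pics/{n}.npy"))
i1,T1=L("s1");i2,T2=L("s2")
def circ(im,c,w=22):
    c=np.array(c);g=cv2.cvtColor(im,cv2.COLOR_BGR2GRAY)[c[1]-w:c[1]+w,c[0]-w:c[0]+w]
    r=cv2.HoughCircles(cv2.resize(g,None,fx=4,fy=4,interpolation=cv2.INTER_CUBIC),cv2.HOUGH_GRADIENT,1,40,param1=80,param2=15,minRadius=36,maxRadius=76)
    return r[0,:2]/4+[c[0]-w,c[1]-w,0] if r is not None else None
a,b=circ(i1,(220,69)),circ(i2,(348,165));print(a,b)
print("cap",tri([ray(P,T1,a[0]),ray(P,T2,b[0])]))
h=cv2.cvtColor(i1,cv2.COLOR_BGR2HSV)
m=((h[...,0]<6)|(h[...,0]>174))&(h[...,1]>150)&(h[...,2]>60);m=m.astype(np.uint8)*255
cs=max(cv2.findContours(m[:,:330],0,2)[0],key=cv2.contourArea);print(cv2.minAreaRect(cs))
cv2.imwrite("pics/s1c.png",cv2.resize(i1[40:240,110:330],None,fx=2.7,fy=2.7))
E
```

```text
[[220.875  68.125  15.725]] NoneTraceback (most recent call last):
  File "<stdin>", line 10, in <module>
TypeError: 'NoneType' object is not subscriptable
```

```bash
python3 - <<'E'
from h import *
P=ctrl.camera_params("wrist");S=ctrl.camera_params("scene")
L=lambda n:(cv2.imread(f"pics/{n}.png"),np.load(f"pics/{n}.npy"))
i1,T1=L("s1");i2,T2=L("s2");i0=cv2.imread("pics/scene0.png")
c=tri([ray(P,T1,(220.9,68.1)),ray(P,T2,(348,165))]);print("cap",c)
def red(im,x0,x1,y0,y1):
    h=cv2.cvtColor(im,cv2.COLOR_BGR2HSV);m=((h[...,0]<6)|(h[...,0]>174))&(h[...,1]>130)&(h[...,2]>50)
    k=np.zeros_like(m);k[y0:y1,x0:x1]=1;return (m&k).astype(np.uint8)*255
m=red(i1,110,330,40,240)
cs=max(cv2.findContours(m,0,2)[0],key=cv2.contourArea);print(cv2.minAreaRect(cs))
v=np.hstack([cv2.resize(i1[50:230,130:290],None,fx=3,fy=3),cv2.resize(i0[145:235,265:335],(420,540),interpolation=cv2.INTER_CUBIC)])[:, :900]
cv2.imwrite("pics/c2.png",cv2.resize(v,(800,480)));print(v.shape)
E
```

```text
cap (array([0.6078, 0.0183, 0.0866]), np.float64(0.0009578161613537824))
((195.97897338867188, 147.61062622070312), (24.293415069580078, 136.5277557373047), 20.874643325805664)
(540, 900, 3)
```

View pics/c2.png

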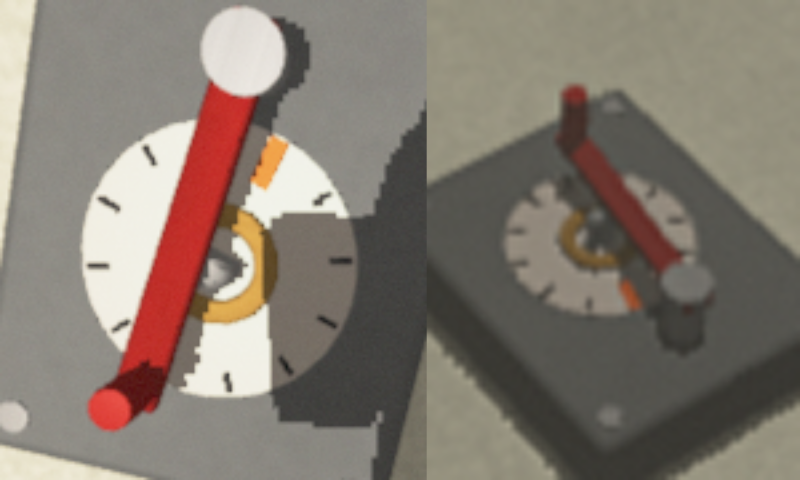

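The left panel (s1) shows the post's top at crop (109,410), which is about (170.9,203.7) in s1. The right panel (scene) shows it at crop (574,95), about (292.6,162.8) in scene. The white disc surrounds the shaft, and its orange mark lies towards the hinge, at crop (270,162).

```bash
cat >>h.py <<'E'
PIV=np.array([.6078,.0183])
E
python3 - <<'E'
from h import *
P=ctrl.camera_params("wrist");S=ctrl.camera_params("scene");T1=np.load("pics/s1.npy")
print("post",tri([ray(P,T1,(170.9,203.7)),ray(S,S['pose'],(292.6,162.8))]))
p=plane(ray(P,T1,(170.9,203.7)),.115)[:2];d=p-PIV
print(p,np.linalg.norm(d),np.degrees(np.arctan2(d[1],d[0])))
im=cv2.imread("pics/s1.png");h=cv2.cvtColor(im,cv2.COLOR_BGR2HSV)
disc=plane(ray(P,T1,(130+220/2.667,50+258/2.667)),.051)[:2];e=disc-PIV
print(disc,np.linalg.norm(e),np.degrees(np.arctan2(e[1],e[0])))
mk=plane(ray(P,T1,(130+270/2.667,50+162/2.667)),.051)[:2]-disc;print(mk,np.degrees(np.arctan2(mk[1],mk[0])))
E
```

```text
post (array([0.4999, 0.0617, 0.1104]), np.float64(0.0009090016788878989))
[0.5003 0.0597] 0.11520853675429502 158.9278432722206
[0.5415 0.0345] 0.06830161624920715 166.2587986282428
[ 0.0335 -0.0194] -30.115924736653458
```

```bash
python3 - <<'E'
from h import *
def pose(t,r=.112): t_=np.radians(t);return PIV+r*np.array([np.cos(t_),np.sin(t_)])
ctrl.command_gripper(0)
ctrl.goto([*pose(176),.16],down(176));ctrl.move_l([*pose(176),.093],vel=.15)
f0=ctrl.current_contact_force()
for t in [163,150,137,124,111,98,88,82]:
    ctrl.move_l([*pose(t),.093],vel=.12,ori=down(t))
print(ctrl.current_contact_force()-f0,ctrl.current_t())
for t in [79,76,73,71]:
    if ctrl.move_l([*pose(t),.093],vel=.05,ori=down(t),contact_N=6):print("contact",t);break
p=ctrl.current_tool_pos()[:2]-PIV;print(np.degrees(np.arctan2(p[1],p[0])),ctrl.current_contact_force()-f0,ctrl.current_t())
E
```

```text
[-1.6415 -0.1414 -1.2128] 12.25
contact 76
77.12854049219234 [-3.8937  1.9601  3.1047] 12.725
```

```bash
python3 - <<'E'
from h import *
p=ctrl.current_tool_pos();t=np.radians(77.1)
ctrl.move_l([p[0]-.012*np.sin(t)*-1,p[1]-.012*np.cos(t)*-1*-1,p[2]+.0])if 0 else None
b=PIV+.112*np.array([np.cos(np.radians(84)),np.sin(np.radians(84))])
ctrl.move_l([*b,.093],vel=.1);ctrl.move_l([*b,.17],vel=.25)
k=[.6155,-.2488];s=[.5415,.0345];ims=[]
for n,c,h in [("s3",(s[0]-.03,s[1]+.05),.15),("s4",(s[0]-.05,s[1]-.05),.15),("k3",(k[0]-.03,k[1]+.04),.15),("k4",(k[0]-.05,k[1]-.05),.15)]:
    ctrl.goto([*c,h],down(0));ctrl.sleep(.1);ims.append(wshot(n)[0][:300])
print(ctrl.current_t())
cv2.imwrite("pics/kk2.png",cv2.resize(np.vstack([np.hstack(ims[:2]),np.hstack(ims[2:])]),(800,429)))
ctrl.command_gripper(1)
E
```

```text
17.0917
```

View pics/kk2.png

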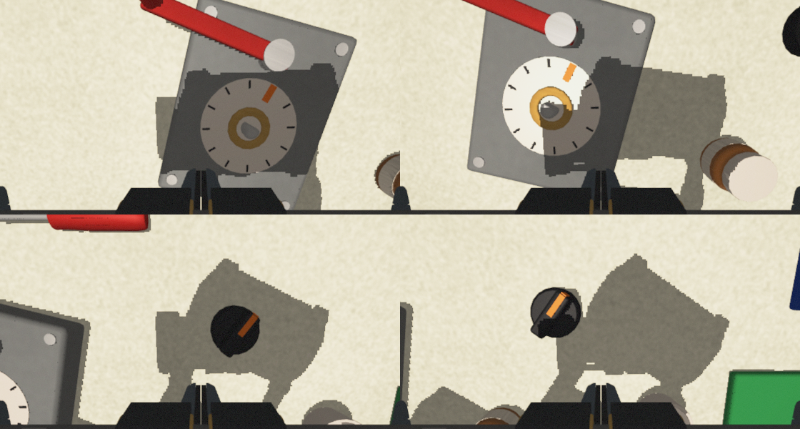

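The lever is open. In full pixels, s3 has the shaft at about (350,178) and s4 at about (770-560=210,150). The knob is at about (329,160) in k3 and (215,135) in k4, with its orange strip visible in both.

```bash
cat >m.py <<'E'
from h import *
P=ctrl.camera_params("wrist")
L=lambda n:(cv2.imread(f"pics/{n}.png"),np.load(f"pics/{n}.npy"))
def orange(im,c,w,smin=165):
    h=cv2.cvtColor(im,cv2.COLOR_BGR2HSV);m=((h[...,0]>=6)&(h[...,0]<=17)&(h[...,1]>smin)&(h[...,2]>70)).astype(np.uint8)*255
    k=np.zeros_like(m);cv2.circle(k,c,w,255,-1);cs=max(cv2.findContours(m&k,0,1)[0],key=cv2.contourArea)
    r=cv2.minAreaRect(cs);b=cv2.boxPoints(r)
    e=sorted([(b[i]+b[(i+1)%4])/2 for i in range(4)],key=lambda q:np.linalg.norm(q-np.array(r[0])))[2:]
    e=sorted(e,key=lambda q:q[1]);return np.array(e[0]),np.array(e[1]),r
E
python3 - <<'E'
from m import *
o=[]
for n,c in [("k3",(329,160)),("k4",(215,135))]:
    im,T=L(n);a,b,r=orange(im,c,45);o.append((T,a,b));print(n,a,b,r)
for j in(1,2):print("pointer end",j,tri([ray(P,q[0],q[j]) for q in o]))
o=[]
for n,c in [("s3",(374,133)),("s4",(236,101))]:
    im,T=L(n);a,b,r=orange(im,c,30,120);o.append((T,a,b));print(n,a,b,r)
for j in(1,2):print("mark end",j,tri([ray(P,q[0],q[j]) for q in o]))
t=[]
for n,x,y in [("s3",350,178),("s4",210,150),("k3",329,160),("k4",215,135)]:
    im,_=L(n);c=im[y-40:y+40,x-40:x+40];c=cv2.convertScaleAbs(c,alpha=2.2 if n in("k3","s3") else 1.3,beta=10)
    t.append(cv2.resize(c,(300,300),interpolation=cv2.INTER_CUBIC))
cv2.imwrite("pics/z.png",np.vstack([np.hstack(t[:2]),np.hstack(t[2:])]))
E
```

```text
k3 [358.3154 140.0231] [335.5923 169.2385] ((346.9538269042969, 154.63076782226562), (9.296815872192383, 37.01184844970703), 37.87498474121094)
k4 [232.0449 109.1864] [206.1562 139.5775] ((219.10057067871094, 124.38196563720703), (12.264472007751465, 39.922977447509766), 40.42607879638672)
pointer end 1 (array([ 0.6425, -0.2634,  0.0528]), np.float64(0.0008791345325036403))
pointer end 2 (array([ 0.6225, -0.2462,  0.0633]), np.float64(0.0004877478271564126))
s3 [383.3676 119.2206] [370.0441 141.4265] ((376.70587158203125, 130.32351684570312), (9.432422637939453, 25.896284103393555), 30.963754653930664)
s4 [242.089   89.4041] [231.4726 112.7603] ((236.78082275390625, 101.08219146728516), (10.09679126739502, 25.655780792236328), 24.443954467773438)
mark end 1 (array([0.5828, 0.0117, 0.0525]), np.float64(1.659859112362857e-05))
mark end 2 (array([0.5672, 0.0198, 0.0511]), np.float64(9.86669346580085e-06))
```

View pics/z.png

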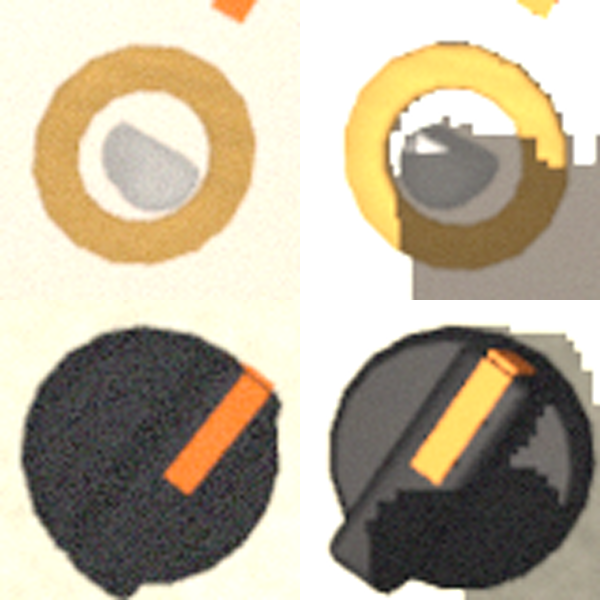

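Zoomed, the shaft's D flat faces the orange mark at upper right, and the collar rings are centred at about (348.4,179.3) in s3 and (211.7,151.6) in s4. The pointer strip wraps slightly down the bar's end, so I take the outer top edge at k3 (357.5,141.1) and k4 (229.1,112.6). The inner ends are at (335.9,169.6) and (208.1,141.9).

```bash
python3 - <<'E'
from m import *
T={n:np.load(f"pics/{n}.npy") for n in("s3","s4","k3","k4")}
t2=lambda a,A,b,B:tri([ray(P,T[a],A),ray(P,T[b],B)])
o=t2("k3",(357.5,141.1),"k4",(229.1,112.6));i=t2("k3",(335.9,169.6),"k4",(208.1,141.9));print(o,i)
for z in(.058,):
  for n,A,B in[("k3",(357.5,141.1),(335.9,169.6)),("k4",(229.1,112.6),(208.1,141.9))]:
    a=plane(ray(P,T[n],A),z)[:2];b=plane(ray(P,T[n],B),z)[:2];d=a-b
    print(n,a,"len",np.linalg.norm(d),"yaw",np.degrees(np.arctan2(d[1],d[0])),"ctr",a-.025*d/np.linalg.norm(d))
c=t2("s3",(348.4,179.3),"s4",(211.7,151.6));print("collar",c)
cc=[plane(ray(P,T["s3"],(348.4,179.3)),.056),plane(ray(P,T["s4"],(211.7,151.6)),.056)];print(cc)
mk=np.array([.575,.01575]);
for q in cc+[c[0]]:
  d=mk-q[:2];print("mark yaw",np.degrees(np.arctan2(d[1],d[0])),np.linalg.norm(d), np.linalg.norm(q[:2]-PIV))
# D outline in s3: flat direction via crop pts (122,122)-(197,170)
f=[plane(ray(P,T["s3"],(310+x/3.75,138+y/3.75)),.07) for x,y in((122,122),(197,172))];d=(f[1]-f[0])[:2];print("flat normal yaw",np.degrees(np.arctan2(d[1],d[0]))+90)
# skirt outline circle, k3 via black mask
im=cv2.imread("pics/k3.png");m=(im.max(2)<38).astype(np.uint8)*255;k=np.zeros_like(m);k[110:205,280:385]=255
cs=max(cv2.findContours(m&k,0,1)[0],key=cv2.contourArea);print(cv2.minEnclosingCircle(cs))
E
```

```text
(array([ 0.641 , -0.2619,  0.0563]), np.float64(5.1261502452373533e-05)) (array([ 0.6212, -0.2468,  0.0596]), np.float64(4.658866714803412e-05))
k3 [ 0.6412 -0.2615] len 0.02484124155599981 yaw -35.56492801459789 ctr [ 0.6209 -0.247 ]
k4 [ 0.641  -0.2621] len 0.02532270325557769 yaw -38.017209711645044 ctr [ 0.6213 -0.2467]
collar (array([0.54  , 0.0347, 0.0542]), np.float64(7.878482447925925e-05))
[array([0.5403, 0.035 , 0.056 ]), array([0.5403, 0.0343, 0.056 ])]
mark yaw -29.02543708647794 0.03970489178197508 0.0695563098334896
mark yaw -28.13692355556976 0.03935024819809369 0.06937191220874084
mark yaw -28.41562814570589 0.03974269286218545 0.06970210873174718
flat normal yaw -32.99497588455354
((329.7276916503906, 163.08035278320312), 36.5304069519043)
```

```bash
python3 - <<'E'
from h import *
k=[.6211,-.2469];s=[.5403,.0347];R=down(-36.8);R2=down(-28.6)
ctrl.goto([*k,.10],R);ctrl.move_l([*k,.0305],vel=.12,contact_N=8)
print(ctrl.current_tool_pos())
ctrl.command_gripper(0);ctrl.sleep(.1)
print(ctrl.current_grip_width()*91,ctrl.current_grasp_force(),ctrl.current_tool_pos(),ctrl.current_contact_force())
ctrl.move_l([*k,.15],vel=.2);wshot("g1");print(ctrl.current_grip_width()*91,ctrl.current_contact_force())
ctrl.goto([*s,.15],R2);ctrl.sleep(.15);print(ctrl.current_tool_pos(),ctrl.current_t())
im=wshot("g2")[0];cv2.imwrite("pics/sc2.png",ctrl.read_camera("scene"))
a=cv2.imread("pics/sc2.png")[120:260,220:400];cv2.imwrite("pics/v.png",cv2.resize(np.hstack([im,cv2.resize(a,(540,420))]),(800,305)))
E
```

```text
[ 0.6215 -0.2472  0.0311]
16.036772632601103 29.99997317790985 [ 0.6211 -0.2469  0.0305] [-0.2746  1.2042  0.0827]
15.65475846185125 [ 0.5498 -0.2602 -1.4702]
[0.541  0.0336 0.1499] 23.2917
```

View pics/v.png

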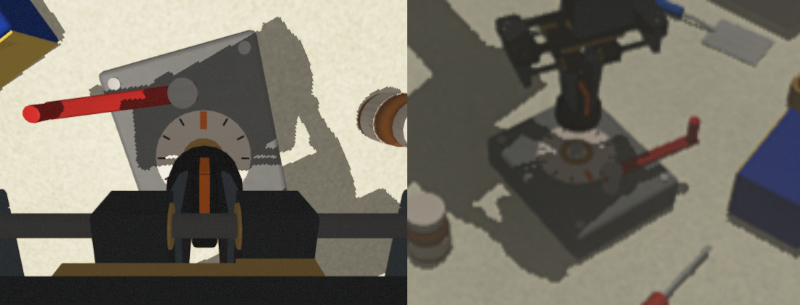

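The knob is held with its pointer at (204,185), in line with the scale's mark at (203,120), and the lever is clear of the shaft. Next I'll insert it slowly with contact stops.

```bash
python3 - <<'E'
from h import *
s=[.5403,.0347]
print(ctrl.current_tool_pos())
ctrl.move_l([*s,.112],vel=.1);ctrl.sleep(.1);p=ctrl.current_tool_pos();f=ctrl.current_contact_force();print(p,f)
r=ctrl.move_l([*s,.088],vel=.03,contact_N=6);print(r,ctrl.current_tool_pos(),ctrl.current_contact_force()-f,ctrl.current_wrist_torque(),ctrl.current_t())
E
```

```text
[0.5407 0.0339 0.1499]
[0.5408 0.0347 0.1126] [-0.3934  0.7142 -1.7479]
False [0.5404 0.0347 0.0881] [ 0.0326 -1.8604  1.3527] [0.0393 0.0287 0.021 ] 24.975
```

```bash
python3 - <<'E'
from h import *
s=[.5403,.0347];f=ctrl.current_contact_force()
for z in(.084,.082,.081,.080,.079,.078,.077):
    r=ctrl.move_l([*s,z],vel=.015,contact_N=18);ctrl.sleep(.1)
    d=ctrl.current_contact_force()-f;print(z,r,ctrl.current_tool_pos()[2],d,ctrl.current_grip_width()*91)
    if r or d[2]>18:break
ctrl.sleep(.3);print(ctrl.current_tool_pos(),ctrl.current_contact_force()-f,ctrl.current_t())
wshot("g3");cv2.imwrite("pics/sc3.png",ctrl.read_camera("scene"))
im=cv2.imread("pics/g3.png");a=cv2.imread("pics/sc3.png")[120:260,220:400];cv2.imwrite("pics/v3.png",cv2.resize(np.hstack([im,cv2.resize(a,(540,420))]),(800,305)))
E
```

```text
0.084 False 0.08416018726119087 [1.5141 2.4148 4.3094] 15.640832890826948
0.082 False 0.08222422488491253 [0.023  2.994  6.8868] 15.819349064481093
0.081 False 0.08141277441834574 [-0.5046  2.3154 10.6019] 15.814268090980077
0.08 False 0.08111384645304086 [-4.2483  1.8611 24.0642] 15.762449371145784
[0.5407 0.0347 0.0811] [-3.4109  1.552  24.7651] 26.875
```

View pics/v3.png

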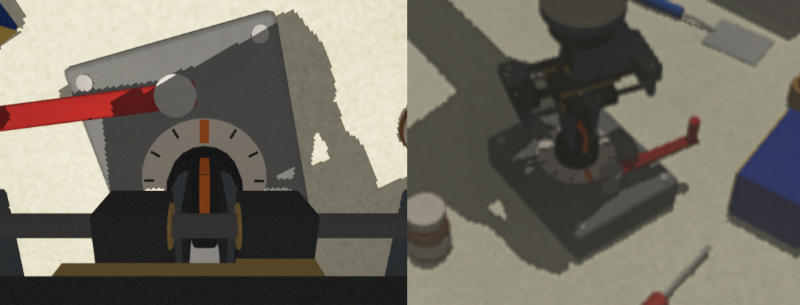

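The force rises along the spring and then jumps at TCP z = 0.081, which is the expected hard stop. The pointer (204,190) lines up with the mark (204,130), and the lever is still open.

```bash
python3 -c "
from bench import ctrl
print(ctrl.current_contact_force(),ctrl.current_tool_pos());print(ctrl.sign_off())"
```

```text
[-3.27094176 -0.25551248 25.14039782] [0.54075302 0.03466122 0.08109822]
the job is handed in; nothing more can be done
None
```

The lever is swung open and the knob is on the D-shaft with its pointer on the orange mark; it is held fully down against the collar at about 25 N, still gripped, and I handed the job in at about 27 s.

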